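Throw the lemon into the scraps bin and slide the bin into its rails

ROBOT

A 6-joint arm with a two-finger parallel gripper is mounted at the origin on a cart in front of the work surface, level with it; the furniture and walls round the work are solid. World frame = base frame: x ahead of the robot, y to its left, z up, the work surface at z = 0. Lengths are in m, angles in rad, forces in N, time in s.
With the tool pointing down it reaches from about 0.25 to 0.775 m from the base axis. Payload 4 kg.
Tool frame: the origin (TCP) lies between the finger pads; the fingertips stand 22 mm ahead of it and the grasp point (between the pads) lies 3 mm ahead of it; z points along the fingers, y is the line along which they close (so a half turn about z gives the same grasp; the last joint's range is limited). The gripper opens to 94 mm and grips with 3 to 60 N. Pads are 16 mm wide; open, the fingers measure 119 mm over their backs; the gripper's body (75 mm by 177 mm) begins 78 mm behind the grasp point.
Start: joints at [-1.369, 0.087, 1.371, -0, 1.684, -0.103], TCP at [0.165, -0.525, 0.228] pointing down, gripper open.
Joint ranges: [-3.1, 3.1], [-0.76, 2.03], [0.27, 2.55], [-1.08, 4.22], [0.17, 2.65], [-2.57, 2.57]. Speed limits (rad/s): [2.79, 2.79, 3.14, 3.14, 3.14, 3.14].

INTERFACE

Orientations are given as a 3x3 rotation matrix whose columns are the frame's x, y, z axes.
In Python, from rig import robot gives the robot as it stands.
- The arm moves only by the tool move_arm, never from a script. Its argument "increments" is a list of rows, each an object with "turn": the turn, a rotation vector about the tool's x, y, z in degrees, a list of three; "delta_pos": the shift along the tool's x, y, z in mm, a list of three; "gripper": the closure, from 0 (fully open) to 1 (shut). A call has 1 to 10 rows; each row is the pose to reach, as a shift and turn from the pose commanded when the call began, along the tool's axes at that moment; what a row does not reach only later rows make up. A row lasts 1/12 s, in which the tool goes at most 41.7 mm and 7.16 degrees, less where a joint would pass 70% of its speed; a pose out of reach is approached as far as the arm can. A call with a gripper value outside its range is refused whole. The fingers move at their own pace and stop on an object; the grip force is fixed at half the most. Time passes only in rows, so rows that repeat a pose let the fingers close. It gives the time, the measured TCP pose, the force, the opening and the grip force at its end, in the units of the state.
- robot.read_state(): the state, without advancing time (a new reading comes with each control period).
- robot.get_image(name): name is "scene" or "side" or "wrist"; returns the picture (400x640x3 uint8, blue, green, red); there is no depth.
- robot.camera_model(name): a dict with "fx", "fy", "cx", "cy" (pixels), "world_to_cam" (4x4, takes a point from world to camera coordinates); the wrist camera has in their place "hand_eye" (4x4, takes a point from camera to tool coordinates, whose origin is the TCP and whose axes are the flange's). Camera axes: x right, y down, z forward; pixel columns grow to the right and rows downward; lengths in m; the calibration is good to about 2 mm. A picture is of the moment at which its call begins: read the wrist's pose just before it. camera_model takes no time and is no camera call.
- robot.hand_in(): hands the job in; it is judged then, once.
Trained networks look in the newest picture that a camera, given by its name, has taken for a name from the list of things; names that differ only in an ending like _2 or _b are one class to them, and where a whole thing is asked for, a point or a joint stands for the part that bears it (a point fixed in the world has none). Each returns a list of dicts, best first, with "conf" (0 to 1); they miss things now and then, are a little off and sometimes report something else, mostly with a low value. They report only what shows in the picture. A call takes as long as a camera call. They do not tell look-alikes from the thing itself.
- robot.spot_in(query, camera): "rect" ([left, top, width, height] in pixels, round what is visible of it).
- robot.cut_out(query, camera): "pixels" (400x640 bool, what is visible of it) and "rect" ([left, top, width, height] in pixels, round what is visible of it).
The state is a dict: "time": time; "joints": joint angles; "qd": joint speeds; "tau": joint torques, N m; "eef_pos": TCP position; "orientation": TCP orientation; "contact_force": force on the tool from outside, world axes, zero at the start; "wrist_torque": the same for the moment, N m; "opening": finger opening in m; "grasp_force": force on a finger pad.
Only numpy, scipy, OpenCV 4.12 (cv2) and the standard library are available. Lean on these libraries where they do the work, as an engineer would, in place of code of your own. Each camera call takes 0.05 s, during which the arm holds its last target. There are 200 camera calls.

TASK

The lemon under the front edge of the little wooden shelf stand has gone bad: drop it into the grey scraps bin that stands pulled out in front of the stand's open side. Then slide the bin, with the lemon in it, by its handle between its two rails under the shelf until it meets the stop, and let go. Leave the cups and the pepper mill on the shelf and the jar under it where they stand.

Things in the scene. Friction and masses are not known exactly. Their poses are not given: they have to be found in the camera images.
- shelf_stand: Low wooden shelf stand, fixed, its open front towards the robot's left. Origin on the worktop; x points level from the front to the back (to the robot's right), y away from the robot, z up. Board: x -0.11 to +0.09, y -0.18 to +0.20, underside 140 mm, top 158 mm above the worktop; what is under it is reached only from the front, tool leaning. End panels at y -0.174, +0.189, x +0.02 to +0.08; back strip.
- rail_mouth (a point): Middle of the open front end of the two aluminium rails under the part of the stand nearer the robot, on the worktop; stand coordinates (-0.085, -0.085, 0), axes as the stand's. Rails run 90 mm along x to a cross-bar stop, are 14 mm high, inner faces 164 mm apart, with 11 mm lips inward, underside 10 mm up. In front of this point their ends flare outward for 22 mm, without lips.
- dock (a point): Point on the worktop between the rails where the bin's origin lies when the bin is fully in against the stop; stand coordinates (-0.065, -0.085, 0), axes as the stand's. The bin's x axis then points along the stand's x axis.
- scraps_bin: Loose open grey plastic bin, about 0.5 kg, 140 (x) x 130 (y) x 70 mm, walls 4, floor 5 mm; rim bead makes the top 146 x 138 mm. Its 5 mm base plate juts 12 mm at both sides (154 mm wide): these runners go under the rails' lips with 5 mm play each side. Origin at the centre of the underside; x points to the rear end, which enters first. Starts in front of the rails, askew; slides on the worktop.
- bin_handle (a point): Grip point of the bin's handle, an upright fin on the front wall: 14 mm thick (y), 46 mm long (x), from 26 to 76 mm above the worktop. The point lies at (-0.100, 0, 0.055) in the bin's frame, axes as the bin's. Pinch it across y from above. With the bin home it is 55 mm in front of the board's edge.
- lemon_center (a point): Centre of the lemon: yellow, 78 mm long (x), 55 mm wide and 56 mm high, about 0.11 kg, rigid. It starts resting on the worktop under the part of the board farther from the robot, its centre 14 to 24 mm behind the board's front edge and 28 mm above the worktop, its long axis roughly along the stand's x axis.
- jar_under: Bystander: spice jar, 46 mm in diameter, 106 mm high, standing under the board about 100 mm behind the lemon. Origin at the centre of its underside.
- cup_a: Bystander: small cup, 65 x 91 x 52 mm with handle, on the board. Origin at the centre of its underside extent.
- cup_b: Bystander: small cup like the other, on the board. Origin at the centre of its underside extent.
- mill: Bystander: wooden pepper mill, 58 mm in diameter, 170 mm high, on the board. Origin at the centre of its underside.
Things that resemble listed ones, but are neither listed nor needed, are in the scene too. There is more than one size of the part that bears lemon_center; the job needs the largest.

How it is judged:
On the way:
1. the lemon lies released in the bin while the bin is still out in front of its rails (x of lemon_center in the frame of scraps_bin between -0.066 and 0.066 m and y of lemon_center in the frame of scraps_bin between -0.061 and 0.061 m and z of lemon_center in the frame of scraps_bin below 0.06 m and contact force between the fingers and lemon below 0.1 N and horizontal distance between scraps_bin and dock above 0.08 m), for 0.2 s.
At the end, for the whole second after the job is handed in: The bin stands flat on the worktop between its rails with its origin within 12 mm of the dock point and square to the stand within 0.12 rad, its runners under the lips; the lemon lies inside it; both are at rest (horizontal distance between scraps_bin and dock below 0.012 m and angle between the x axis of scraps_bin and the x axis of shelf_stand, either way round below 0.12 rad and z of scraps_bin in the frame of shelf_stand below 0.004 m and angle between scraps_bin's own z axis and vertical below 0.05 rad and x of lemon_center in the frame of scraps_bin between -0.066 and 0.066 m and y of lemon_center in the frame of scraps_bin between -0.061 and 0.061 m and z of lemon_center in the frame of scraps_bin below 0.06 m and linear speed of scraps_bin below 0.02 m/s and linear speed of lemon below 0.05 m/s); the robot touches nothing.
It fails at once if the jar, a cup or the pepper mill is shifted by more than 30 mm or tipped over (distance of any of jar_under, cup_a, cup_b, mill from where it was at the start of the episode above 0.03 m or angle between any of jar_under, cup_a, cup_b, mill's own z axis and vertical above 0.5 rad).
It also fails if it takes over 62 s, if anything falls off the work surface, if the arm or the gripper's body presses on something with over 40 N, if the wrist force passes 120 N, or if a joint passes its speed limit or range.

## Working session

There is one attempt and no reset: what is moved stays moved. The work goes in short steps, Python scripts to look and compute and a tool call to move; the robot and the scene stay as the last step left them, time stands still between calls to the robot, and variables do not carry over. Pictures are saved under pics/ and viewed, at most 10 in all, crops included, and the job is handed in when it is done.

Besides the shell and the picture viewer there is one more tool, called after ">>>" by a JSON object that holds its "fn" and its "kwargs", one argument or row to a line. move_arm: Moves the arm, as the interface text tells. Its arguments: {"type":"object","properties":{"increments":{"type":"array"}},"required":["increments"]}

```bash
mkdir -p pics; ls
python3 - <<'E'
from rig import robot
import cv2,numpy as np
s=robot.read_state();print(s['time'],s['eef_pos'],np.round(s['orientation'],3).tolist())
for c in('scene','side'):
    im=robot.get_image(c);cv2.imwrite(f'pics/{c}0.png',im)
    m=robot.camera_model(c);print(c,m['fx'],m['fy'],m['cx'],m['cy'],np.round(m['world_to_cam'],4).tolist())
    for q in('scraps_bin','bin_handle','lemon_center','shelf_stand','jar_under','mill','cup_a'):
        print(q,[(np.round(d['rect']).tolist(),round(d['conf'],2)) for d in robot.spot_in(q,c)])
print(robot.camera_model('wrist'))
E
```

```text
pics
0.0 [ 0.16494917 -0.52415739  0.22631654] [[0.954, 0.3, -0.0], [0.3, -0.954, 0.002], [0.0, -0.002, -1.0]]
scene 488.5850162059537 488.5850162059537 318.0403124532123 205.1624147533528 [[-0.8358, -0.5488, -0.0162, 0.4852], [-0.3319, 0.5285, -0.7814, 0.305], [0.4373, -0.6477, -0.6239, 0.9213], [0.0, 0.0, 0.0, 1.0]]
scraps_bin [([303.0, 220.0, 85.0, 85.0], 0.92)]
bin_handle [([304.0, 224.0, 88.0, 82.0], 0.83), ([283.0, 118.0, 169.0, 122.0], 0.72)]
lemon_center [([313.0, 188.0, 20.0, 21.0], 0.85), ([266.0, 201.0, 14.0, 14.0], 0.75), ([312.0, 77.0, 26.0, 67.0], 0.61), ([289.0, 231.0, 16.0, 18.0], 0.56)]
shelf_stand [([282.0, 114.0, 167.0, 126.0], 0.75), ([311.0, 187.0, 22.0, 21.0], 0.21)]
jar_under [([345.0, 177.0, 15.0, 15.0], 0.5)]
mill [([305.0, 219.0, 86.0, 85.0], 0.73), ([313.0, 75.0, 25.0, 68.0], 0.72), ([384.0, 143.0, 32.0, 31.0], 0.66)]
cup_a [([384.0, 141.0, 32.0, 32.0], 0.76)]
side 431.7321146264044 431.7321146264044 318.049594332961 197.69775908362362 [[-0.8914, -0.453, 0.0112, 0.5143], [-0.2374, 0.4459, -0.863, 0.248], [0.386, -0.772, -0.5051, 0.737], [0.0, 0.0, 0.0, 1.0]
[... 155 characters left out ...]
, 212.0, 78.0, 85.0], 0.73)]
shelf_stand [([284.0, 124.0, 159.0, 110.0], 0.89)]
jar_under [([331.0, 161.0, 21.0, 29.0], 0.7), ([344.0, 123.0, 29.0, 24.0], 0.58)]
mill [([304.0, 71.0, 20.0, 67.0], 0.97)]
cup_a [([383.0, 130.0, 30.0, 30.0], 0.74)]
{'fx': 300.611995865091, 'fy': 300.611995865091, 'cx': 319.90767781618524, 'cy': 199.10769409532355, 'hand_eye': array([[-8.88686115e-04, -9.62318481e-01, -2.71923430e-01,
         7.89902133e-02],
       [ 9.99999039e-01, -5.65937018e-04, -1.26533271e-03,
        -1.92846541e-04],
       [ 1.06376151e-03, -2.71924293e-01,  9.62318059e-01,
        -1.56592031e-01],
       [ 0.00000000e+00,  0.00000000e+00,  0.00000000e+00,
         1.00000000e+00]])}
```

Run:
```python
import cv2,numpy as np
a=cv2.imread('pics/scene0.png')[60:320,220:480];b=cv2.imread('pics/side0.png')[60:320,220:480]
f=lambda i:cv2.resize(i,None,fx=2.25,fy=2.25,interpolation=cv2.INTER_CUBIC)
cv2.imwrite('pics/s0.png',f(a));cv2.imwrite('pics/d0.png',f(b))
from rig import robot
for c in('scene','side'):
    M=robot.camera_model(c)['world_to_cam'];print(c,-M[:3,:3].T@M[:3,3])
```

```text
scene [0.10386947 0.70182943 0.8209332 ]
side [0.23291672 0.69135397 0.58055831]
```

View pics/s0.png

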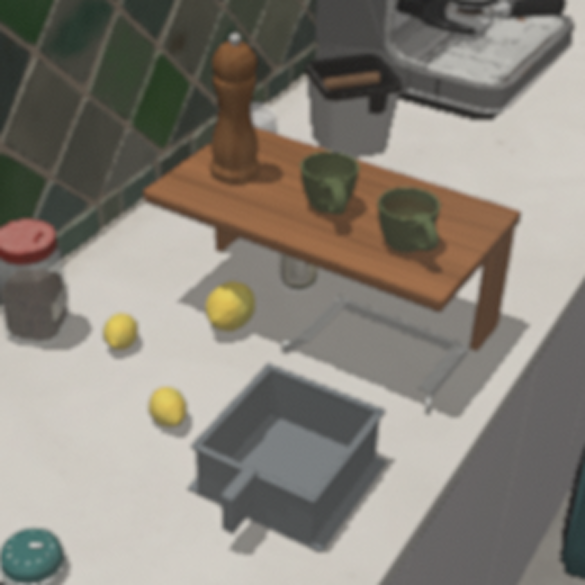

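View pics/d0.png

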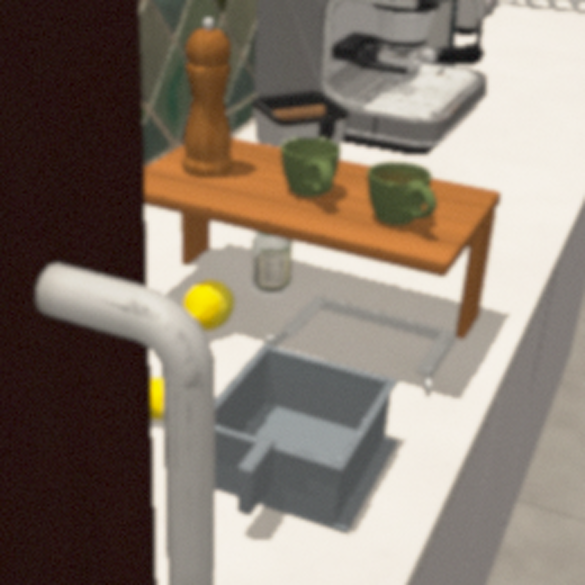

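Pictures: scene crop shows the stand with mill and two cups, jar under it, rails, and bin with its handle towards the lower left. Lemons in scene pixels: (322,196) at the board edge, (273,207) and (295,241) out in the open. The first is the largest and the only one at the board's front edge; confirm next with metric sizes and a crop. I'll fit the poses now.

```bash
cat > h.py <<'E'
from rig import robot
import cv2,numpy as np
from scipy.optimize import least_squares
CM={c:robot.camera_model(c) for c in('scene','side')}
def proj(P,m,M=None):
    M=m['world_to_cam'] if M is None else M
    q=np.atleast_2d(P)@M[:3,:3].T+M[:3,3]
    return np.c_[m['fx']*q[:,0]/q[:,2]+m['cx'],m['fy']*q[:,1]/q[:,2]+m['cy']]
def ray(uv,m,z):
    M=m['world_to_cam'];R=M[:3,:3];o=-R.T@M[:3,3]
    d=R.T@np.array([(uv[0]-m['cx'])/m['fx'],(uv[1]-m['cy'])/m['fy'],1]);return o+d*(z-o[2])/d[2]
def T(p,L):
    c,s=np.cos(p[2]),np.sin(p[2]);L=np.atleast_2d(L).astype(float)
    return np.c_[p[0]+c*L[:,0]-s*L[:,1],p[1]+s*L[:,0]+c*L[:,1],L[:,2]]
def fit(obs,p0):  # obs: list of (cam,local,uv)
    f=lambda p:np.concatenate([(proj(T(p,l),CM[c])[0]-uv) for c,l,uv in obs])
    r=least_squares(f,p0,loss='soft_l1');return r.x,r.fun.reshape(-1,2)
E
python3 - <<'E'
from h import *
k=lambda u,v:np.array([220+u/2.25,60+v/2.25])
st=[('scene',(-.11,.20,.158),k(147,193)),('scene',(-.11,-.18,.158),k(440,297)),('scene',(.09,-.18,.158),k(519,213)),
('side',(-.11,-.18,.158),k(443,263)),('side',(.09,-.18,.158),k(498,198))]
p,r=fit(st,[.5,-.3,-1.57]);print('stand',p,r.round(1).tolist())
b=[('scene',(.073,.069,.07),k(270,366)),('scene',(.073,-.069,.07),k(382,411)),('scene',(-.073,.069,.07),k(195,447)),('scene',(-.073,-.069,.07),k(318,502)),
('side',(.073,.069,.07),k(270,348)),('side',(.073,-.069,.07),k(393,380))]
pb,rb=fit(b,[.4,-.1,-1.57]);print('bin',pb,rb.round(1).tolist())
print('handle',T(pb,[-.1,0,.055]),'dock',T(p,[-.065,-.085,0]),'mouth',T(p,[-.085,-.085,0]))
inv=lambda P:(np.array([[np.cos(p[2]),np.sin(p[2])],[-np.sin(p[2]),np.cos(p[2])]])@(P[:2]-p[:2])).round(4)
print('bin in stand',inv(pb[:2]),'dyaw',pb[2]-p[2])
for c in('scene','side'):
    for d in robot.cut_out('lemon_center',c):
        if d['conf']<.4:continue
        ys,xs=np.nonzero(d['pixels']);uv=((xs.min()+xs.max())/2,(ys.min()+ys.max())/2);P=ray((xs.mean(),ys.mean()),CM[c],.028)
        print(c,round(d['conf'],2),uv,d['rect'],P.round(4),'stand',inv(P),'area',len(xs))
    for q in('jar_under',):
        for d in robot.spot_in(q,c):
            x,y,w,h=d['rect'];P=ray((x+w/2,y+h),CM[c],0.0);print(q,d['conf'],d['rect'],P.round(3),inv(P))
im=cv2.imread('pics/scene0.png')
def dr(L,q):
    for l in L: cv2.circle(im,tuple(np.round(proj(T(q,l),CM['scene'])[0]*16).astype(int).tolist()),24,(0,0,255),-1,cv2.LINE_AA,4)
E_=[(-.085,-.085+s*.082,.014) for s in(1,-1)]+[(.005,-.085+s*.082,.014) for s in(1,-1)]+[(-.11,.2,.14),(-.11,-.18,.14),(.09,.2,.158)]
im=cv2.resize(im[140:310,250:450],None,fx=1,fy=1)
S=3.5;im=cv2.resize(im,None,fx=S,fy=S,interpolation=cv2.INTER_CUBIC)
for L,q,col in((E_,p,(0,0,255)),([(-.1,0,.076),(-.123,0,.076),(.07,.077,0),(-.07,-.077,0),(-.07,.077,0)],pb,(255,0,0))):
    for l in L:
        u=(proj(T(q,l),CM['scene'])[0]-[250,140])*S;cv2.circle(im,tuple(u.astype(int).tolist()),3,col,-1)
cv2.imwrite('pics/ov.png',im)
E
```

```text
stand [ 0.58429866 -0.24834118 -1.60301562] [[-4.6, -1.2], [-1.1, 2.4], [0.1, -0.8], [1.2, -0.0], [1.5, -3.6]]
bin [ 0.4831229   0.01942264 -1.55910866] [[-0.4, -1.0], [2.9, -0.1], [-1.5, 0.3], [-0.1, 1.1], [-1.1, -2.1], [4.5, -0.2]]
handle [[0.48195416 0.11941581 0.055     ]] dock [[ 0.50143667 -0.18063675  0.        ]] mouth [[ 0.50208094 -0.16064713  0.        ]]
bin in stand [-0.2644 -0.1097] dyaw 0.043906963127347876
scene 0.79 (np.float64(273.5), np.float64(206.5)) [263.6, 200.7, 15.8, 13.7] [ 0.7538 -0.0541  0.028 ] stand [-0.1996  0.1632] area 195
scene 0.78 (np.float64(322.5), np.float64(196.5)) [311.1, 186.5, 21.3, 23.2] [ 0.6707 -0.1593  0.028 ] stand [-0.0918  0.0835] area 365
scene 0.48 (np.float64(294.5), np.float64(240.5)) [286.3, 232.5, 17.2, 16.0] [0.6322 0.0224 0.028 ] stand [-0.2721  0.0391] area 261
jar_under 0.5 [344.9, 177.4, 15.4, 15.4] [ 0.628 -0.247  0.   ] [-0.0023  0.0439]
side 0.9 (np.float64(313.0), np.float64(195.0)) [301.2, 184.1, 24.4, 21.7] [ 0.6741 -0.1622  0.028 ] stand [-0.089   0.0869] area 369
side 0.63 (np.float64(290.5), np.float64(237.0)) [290.4, 231.4, 0.9, 14.5] [0.6317 0.0269 0.028 ] stand [-0.2767  0.0385] area 60
jar_under 0.7 [330.8, 161.3, 20.8, 29.3] [ 0.638 -0.26   0.   ] [0.0102 0.0541]
jar_under 0.58 [343.7, 123.4, 28.6, 24.1] [ 0.709 -0.554  0.   ] [0.3012 0.1346]
```

View pics/ov.png

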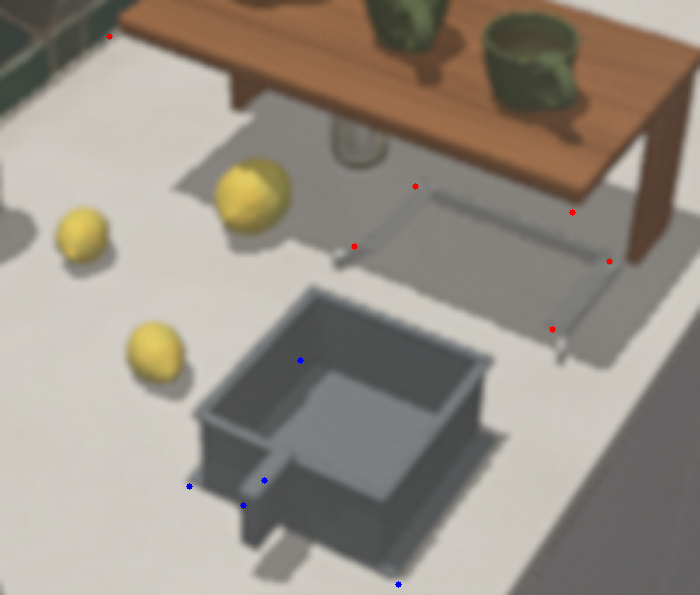

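Scene overlay: the lemon at scene (322,196), overlay (253,195), has about twice the pixel area of the others, at (273,207) and (295,241), and is the only one at the board edge, so it is the one to take. The overlay dots show the fit is off by a few pixels, so I'll refine it from a wrist view over the bin.

>>> {"fn": "move_arm", "kwargs": {
  "increments": [
    {"turn": [0, 0, -7], "delta_pos": [24, -32, -15], "gripper": 0},
    {"turn": [0, 0, -14], "delta_pos": [48, -63, -30], "gripper": 0},
    {"turn": [0, 0, -21], "delta_pos": [72, -95, -45], "gripper": 0},
    {"turn": [0, 0, -28], "delta_pos": [96, -127, -60], "gripper": 0},
    {"turn": [0, 0, -35], "delta_pos": [120, -158, -75], "gripper": 0},
    {"turn": [0, 0, -42], "delta_pos": [145, -190, -90], "gripper": 0},
    {"turn": [0, 0, -49], "delta_pos": [169, -222, -92], "gripper": 0},
    {"turn": [0, 0, -56], "delta_pos": [193, -254, -92], "gripper": 0},
    {"turn": [0, 0, -63], "delta_pos": [217, -285, -92], "gripper": 0},
    {"turn": [0, 0, -70], "delta_pos": [241, -317, -92], "gripper": 0}
  ]
}}

```text
time: 1.83
eef_pos: [0.2999, -0.1481, 0.32]
orientation: [[0.039, 0.999, 0.002], [0.999, -0.039, -0.001], [-0.001, 0.002, -1.0]]
contact_force: [0.9, 0.6, 0.2]
opening: 0.0937
grasp_force: 0.0
```

>>> {"fn": "move_arm", "kwargs": {
  "increments": [
    {"turn": [0, 0, -2], "delta_pos": [206, 212, 20], "gripper": 0},
    {"turn": [0, 0, -2], "delta_pos": [206, 212, 20], "gripper": 0},
    {"turn": [0, 0, -2], "delta_pos": [206, 212, 20], "gripper": 0},
    {"turn": [0, 0, -2], "delta_pos": [206, 212, 20], "gripper": 0},
    {"turn": [0, 0, -2], "delta_pos": [206, 212, 20], "gripper": 0},
    {"turn": [0, 0, -2], "delta_pos": [206, 212, 20], "gripper": 0},
    {"turn": [0, 0, -2], "delta_pos": [206, 212, 20], "gripper": 0},
    {"turn": [0, 0, -2], "delta_pos": [206, 212, 20], "gripper": 0},
    {"turn": [0, 0, -2], "delta_pos": [206, 212, 20], "gripper": 0}
  ]
}}

```text
time: 2.58
eef_pos: [0.5215, 0.048, 0.2976]
orientation: [[0.006, 1.0, -0.004], [1.0, -0.006, -0.0], [-0.0, -0.004, -1.0]]
contact_force: [0.2, 0.1, -0.3]
opening: 0.0937
grasp_force: 0.0
```

```bash
cat >> h.py <<'E'
def wrist(s):
    m=robot.camera_model('wrist');A=np.eye(4);A[:3,:3]=s['orientation'];A[:3,3]=s['eef_pos']
    return {**m,'world_to_cam':np.linalg.inv(A@m['hand_eye'])}
E
python3 - <<'E'
from h import *
import pickle
s=robot.read_state();im=robot.get_image('wrist');cv2.imwrite('pics/w1.png',im);m=wrist(s);pickle.dump(m,open('w1.pkl','wb'))
print(s['time'],s['eef_pos'],s['joints'])
for q in('lemon_center','scraps_bin','jar_under'):
    for d in robot.cut_out(q,'wrist'):
        ys,xs=np.nonzero(d['pixels']);P=ray((xs.mean(),ys.mean()),m,.028)
        print(q,round(d['conf'],2),d['rect'],len(xs),P.round(4))
E
```

```text
2.5833 [0.52148916 0.04801696 0.29755097] [-1.63826587e-02  2.80735309e-02  1.29531970e+00 -1.46042438e-04
  1.82188989e+00 -1.03966320e-02]
lemon_center 0.91 [400.2, 282.5, 19.2, 29.7] 478 [ 0.6604 -0.1631  0.028 ]
lemon_center 0.83 [460.5, 222.8, 30.5, 30.1] 710 [ 0.7565 -0.056   0.028 ]
scraps_bin 0.55 [240.4, 110.3, 106.7, 136.8] 11659 [0.4851 0.019  0.028 ]
```

View pics/w1.png

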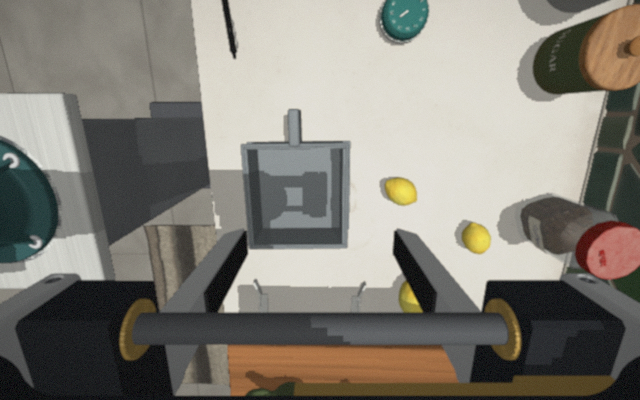

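Wrist view: bin with handle tip at (294,108), rim corners near (244,142), (350,141), (349,247), (246,249). Rail flares are at (256,282) and (361,283), the board front edge at row ~345, the lemon partly behind the right finger at (410,297), and small lemons at (400,191) and (476,237). I'll enlarge the rails and refit using all cameras.

Run:
```python
import cv2,numpy as np
a=cv2.imread('pics/w1.png');b=cv2.imread('pics/scene0.png')
f=lambda i,x,y,w,h,s:cv2.resize(i[y:y+h,x:x+w],None,fx=s,fy=s,interpolation=cv2.INTER_CUBIC)
A=f(a,222,100,200,50,4);B=f(a,222,235,200,120,4)[:, :]
cv2.imwrite('pics/w1c.png',np.vstack([f(a,222,100,160,55,4.9)[:,:784],f(a,222,235,160,60+55,4)[:, :640] if 0 else cv2.resize(a[235:300,222:382],(784,318),interpolation=cv2.INTER_CUBIC)]))
```

```text
(no output)
```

View pics/w1c.png

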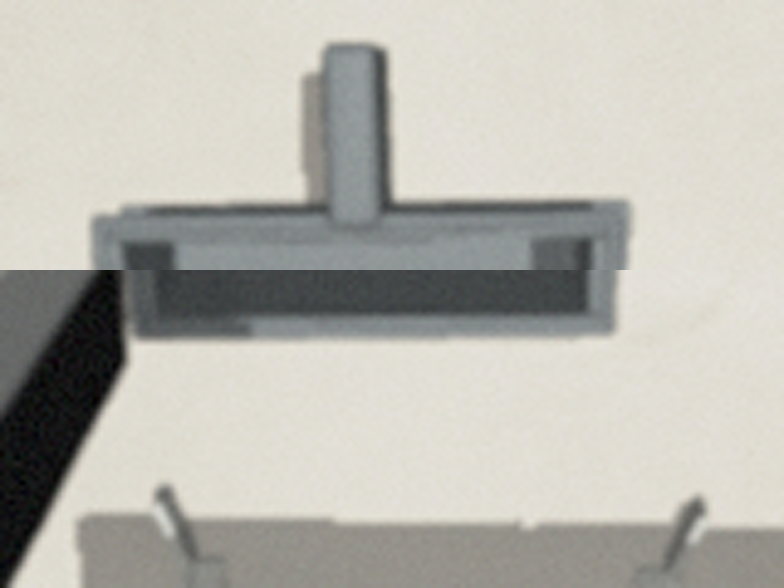

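Run:
```python
from h import *
import pickle
CM['w']=pickle.load(open('w1.pkl','rb'))
A=lambda x,y:np.array([222+x/4.9-.4,100+y/4.9-.4]);B=lambda x,y:np.array([222+x/4.9-.4,235+(y-270)/4.89-.4])
o=lambda x,y:np.array([250+x/3.5-.36,140+y/3.5-.36])
bw=[('w',(-.123,0,.076),A(353,45)),('w',(-.073,.069,.07),A(629,202)),('w',(-.073,-.069,.07),A(93,215)),('w',(.073,.069,.07),B(614,334)),('w',(.073,-.069,.07),B(136,337))]
bs=[('scene',(.073,.069,.07),o(312,288)),('scene',(.073,-.069,.07),o(493,358)),('scene',(-.073,.069,.07),o(200,411)),('scene',(-.073,-.069,.07),o(388,499))]
for n,x in(('w',bw),('s',bs),('ws',bw+bs)):
    p,r=fit(x,[.48,.02,-1.57]);print('bin',n,p.round(4),r.round(1).tolist())
pb=p;print('handle',T(pb,[-.1,0,.055]))
sw=[('w',(-.085,-.167,.014),B(188,560)),('w',(-.085,-.003,.014),B(669,566))]
ws=sw+[('w',(-.11,-.18,.158),np.array([229,345.]))]
ss=[('scene',(-.11,.20,.158),o(122,11)),('scene',(-.11,-.18,.158),o(577,184)),('scene',(-.11,-.18,.14),o(583,203)),('scene',(-.11,.20,.14),o(120,32))]
for n,x in(('sw',sw),('ws',ws),('ss',ss),('all',ws+ss)):
    p,r=fit(x,[.58,-.25,-1.6]);print('stand',n,p.round(4),r.round(1).tolist(),'dock',T(p,[-.065,-.085,0]).round(4),'mouth',T(p,[-.085,-.085,0]).round(4),'edge@y+.08',T(p,[-.11,.08,.14]).round(4))
```

```text
bin w [ 0.4895  0.0207 -1.5675] [[-0.3, -8.3], [-0.1, 1.0], [-0.1, -0.6], [1.2, 0.6], [-0.3, 0.7]]
bin s [ 0.4865  0.0168 -1.5577] [[0.1, -1.4], [1.3, -0.6], [-2.2, 0.6], [0.0, 0.5]]
bin ws [ 0.4889  0.0198 -1.5704] [[-0.4, -7.5], [-0.4, 1.9], [-0.3, 0.1], [0.7, 1.4], [-0.8, 1.2], [-0.9, -1.1], [-0.1, 0.1], [-4.0, 0.6], [-2.3, 1.0]]
handle [[0.48886492 0.11977034 0.055     ]]
stand sw [ 0.5837 -0.2485 -1.5892] [[0.0, -0.0], [-0.0, -0.0]] dock [[ 0.4999 -0.182   0.    ]] mouth [[ 0.5003 -0.162   0.    ]] edge@y+.08 [[ 0.6657 -0.14    0.14  ]]
stand ws [ 0.585  -0.2491 -1.5926] [[0.9, -0.0], [0.9, 0.3], [-3.3, -0.1]] dock [[ 0.5014 -0.1822  0.    ]] mouth [[ 0.5018 -0.1622  0.    ]] edge@y+.08 [[ 0.6673 -0.1408  0.14  ]]
stand ss [ 0.5836 -0.2597 -1.6074] [[-0.8, -0.3], [2.0, -0.2], [-0.6, 0.7], [0.2, -0.4]] dock [[ 0.501  -0.1916  0.    ]] mouth [[ 0.5018 -0.1717  0.    ]] edge@y+.08 [[ 0.6676 -0.1527  0.14  ]]
stand all [ 0.5817 -0.2548 -1.6239] [[0.7, 0.3], [0.5, 3.3], [-2.9, 0.1], [-1.1, -0.0], [0.5, 1.6], [-2.0, 2.5], [-0.1, -0.1]] dock [[ 0.5003 -0.1854  0.    ]] mouth [[ 0.5014 -0.1654  0.    ]] edge@y+.08 [[ 0.6674 -0.1492  0.14  ]]
```

Bin is at about (0.489, 0.020), yaw −1.57. Dock is at about (0.500, −0.184), stand yaw about −1.60. The lemon at (0.672, −0.161) lies about 18 mm behind the edge, as specified. Next is the pre-grasp pose with a 40° lean.

>>> {"fn": "move_arm", "kwargs": {
  "increments": [
    {"turn": [0, -7, 0], "delta_pos": [-18, 25, 15], "gripper": 0},
    {"turn": [0, -14, 0], "delta_pos": [-36, 50, 35], "gripper": 0},
    {"turn": [0, -21, 0], "delta_pos": [-54, 75, 60], "gripper": 0},
    {"turn": [0, -28, 0], "delta_pos": [-72, 100, 85], "gripper": 0},
    {"turn": [0, -35, 0], "delta_pos": [-90, 125, 115], "gripper": 0},
    {"turn": [0, -40, 0], "delta_pos": [-108, 151, 148], "gripper": 0},
    {"turn": [0, -40, 0], "delta_pos": [-108, 151, 148], "gripper": 0},
    {"turn": [0, -40, 0], "delta_pos": [-108, 151, 148], "gripper": 0}
  ]
}}

```text
time: 3.45
eef_pos: [0.6684, -0.0645, 0.1452]
orientation: [[0.001, 1.0, -0.016], [0.766, -0.012, -0.643], [-0.643, -0.012, -0.766]]
contact_force: [-0.3, -0.2, 0.3]
opening: 0.0941
grasp_force: 0.0
```

Run:
```python
from h import *
s=robot.read_state();im=robot.get_image('wrist');cv2.imwrite('pics/w2.png',im);m=wrist(s)
print(s['time'],s['eef_pos'],np.round(s['orientation'],3).tolist(),s['joints'].round(2))
for d in robot.cut_out('lemon_center','wrist'):
    ys,xs=np.nonzero(d['pixels']);P=ray((xs.mean(),ys.mean()),m,.028)
    print(round(d['conf'],2),d['rect'],len(xs),P.round(4))
print(proj([[.672,-.161,.028],[.672,-.2,.028],[.672,-.122,.028],[.6445,-.161,.028],[.6995,-.161,.028]],m).round())
```

```text
3.45 [ 0.66837253 -0.06447249  0.14522289] [[0.001, 1.0, -0.016], [0.766, -0.012, -0.643], [-0.643, -0.012, -0.766]] [ 0.13  0.47  1.22 -0.69  1.58  0.18]
0.72 [233.1, 0.0, 81.5, 43.5] 2766 [0.6426 0.012  0.028 ]
0.65 [304.9, 159.9, 50.8, 58.0] 2408 [ 0.6732 -0.1571  0.028 ]
[[326. 191.]
 [326. 211.]
 [326. 167.]
 [300. 191.]
 [352. 191.]]
```

View pics/w2.png

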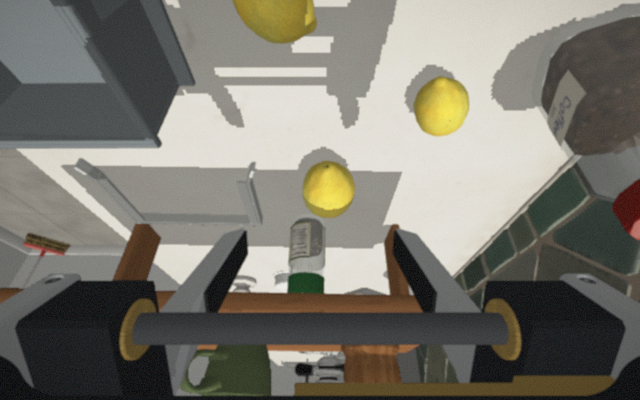

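Wrist view: the target lemon at (330,189) is 52 px wide, which matches 55 mm, at x ≈ 0.675. The jar is behind it at (307,240) and the other lemons at (275,15) and (441,106). Moving in to grasp it.

>>> {"fn": "move_arm", "kwargs": {
  "increments": [
    {"turn": [0, 0, 0], "delta_pos": [0, 5, 35], "gripper": 0},
    {"turn": [0, 0, 0], "delta_pos": [1, 9, 70], "gripper": 0},
    {"turn": [0, 0, 0], "delta_pos": [2, 9, 100], "gripper": 0},
    {"turn": [0, 0, 0], "delta_pos": [3, 9, 125], "gripper": 0},
    {"turn": [0, 0, 0], "delta_pos": [3, 9, 145], "gripper": 0},
    {"turn": [0, 0, 0], "delta_pos": [3, 9, 145], "gripper": 0},
    {"turn": [0, 0, 0], "delta_pos": [3, 9, 145], "gripper": 0.3},
    {"turn": [0, 0, 0], "delta_pos": [3, 9, 145], "gripper": 0.7},
    {"turn": [0, 0, 0], "delta_pos": [3, 9, 145], "gripper": 0.7},
    {"turn": [0, 0, 0], "delta_pos": [3, 9, 145], "gripper": 0.7}
  ]
}}

```text
time: 4.38
eef_pos: [0.6803, -0.153, 0.0416]
orientation: [[0.01, 1.0, -0.002], [0.766, -0.008, -0.643], [-0.643, 0.005, -0.766]]
contact_force: [0.7, 0.4, -0.2]
opening: 0.0708
grasp_force: 0.0
```

>>> {"fn": "move_arm", "kwargs": {
  "increments": [
    {"turn": [0, 0, 0], "delta_pos": [0, 0, 0], "gripper": 0.2},
    {"turn": [0, 0, 0], "delta_pos": [0, 0, 0], "gripper": 0.2}
  ]
}}

```text
time: 4.55
eef_pos: [0.6793, -0.1533, 0.0393]
orientation: [[0.007, 1.0, -0.004], [0.766, -0.008, -0.643], [-0.643, 0.001, -0.766]]
contact_force: [0.1, 0.4, 0.6]
opening: 0.075
grasp_force: 0.0
```

>>> {"fn": "move_arm", "kwargs": {
  "increments": [
    {"turn": [0, 0, 0], "delta_pos": [3, -4, 8], "gripper": 0.2},
    {"turn": [0, 0, 0], "delta_pos": [3, -4, 8], "gripper": 0.2},
    {"turn": [0, 0, 0], "delta_pos": [3, -4, 8], "gripper": 0.7},
    {"turn": [0, 0, 0], "delta_pos": [3, -4, 8], "gripper": 0.7},
    {"turn": [0, 0, 0], "delta_pos": [3, -4, 8], "gripper": 0.7},
    {"turn": [0, 0, 0], "delta_pos": [3, -4, 8], "gripper": 0.7},
    {"turn": [0, 0, 0], "delta_pos": [3, -4, 8], "gripper": 0.7}
  ]
}}

```text
time: 5.13
eef_pos: [0.6749, -0.1568, 0.0304]
orientation: [[0.007, 1.0, -0.006], [0.766, -0.009, -0.643], [-0.643, 0.0, -0.766]]
contact_force: [-0.6, 0.5, -0.4]
opening: 0.0531
grasp_force: 30.0
```

>>> {"fn": "move_arm", "kwargs": {
  "increments": [
    {"turn": [0, 0, 0], "delta_pos": [0, 0, -20], "gripper": 0.7},
    {"turn": [0, 0, 0], "delta_pos": [0, 0, -50], "gripper": 0.7},
    {"turn": [0, 0, 0], "delta_pos": [0, 0, -80], "gripper": 0.7},
    {"turn": [0, 0, 0], "delta_pos": [0, 0, -110], "gripper": 0.7},
    {"turn": [0, 0, 0], "delta_pos": [0, 0, -140], "gripper": 0.7},
    {"turn": [0, 0, 0], "delta_pos": [0, 0, -170], "gripper": 0.7},
    {"turn": [0, 0, 0], "delta_pos": [0, 0, -170], "gripper": 0.7}
  ]
}}

```text
time: 5.72
eef_pos: [0.6787, -0.0438, 0.167]
orientation: [[0.011, 1.0, 0.005], [0.767, -0.005, -0.641], [-0.641, 0.011, -0.767]]
contact_force: [1.3, -0.2, 0.3]
opening: 0.0533
grasp_force: 30.0
```

>>> {"fn": "move_arm", "kwargs": {
  "increments": [
    {"turn": [0, 7, 0], "delta_pos": [10, -28, -10], "gripper": 0.7},
    {"turn": [0, 14, 0], "delta_pos": [20, -58, -20], "gripper": 0.7},
    {"turn": [0, 21, 0], "delta_pos": [30, -90, -30], "gripper": 0.7},
    {"turn": [0, 28, 0], "delta_pos": [40, -122, -36], "gripper": 0.7},
    {"turn": [0, 35, 0], "delta_pos": [50, -155, -36], "gripper": 0.7},
    {"turn": [0, 40, 0], "delta_pos": [58, -187, -36], "gripper": 0.7},
    {"turn": [0, 40, 0], "delta_pos": [58, -187, -36], "gripper": 0.7},
    {"turn": [0, 40, 0], "delta_pos": [58, -187, -36], "gripper": 0.7}
  ]
}}

```text
time: 6.38
eef_pos: [0.4873, 0.0203, 0.1493]
orientation: [[0.013, 1.0, -0.002], [1.0, -0.013, -0.001], [-0.001, -0.002, -1.0]]
contact_force: [0.7, 0.3, -0.5]
opening: 0.0533
grasp_force: 30.0
```

>>> {"fn": "move_arm", "kwargs": {
  "increments": [
    {"turn": [0, 0, 0], "delta_pos": [0, 0, 35], "gripper": 0.7},
    {"turn": [0, 0, 0], "delta_pos": [0, 0, 65], "gripper": 0.7},
    {"turn": [0, 0, 0], "delta_pos": [0, 0, 90], "gripper": 0.7},
    {"turn": [0, 0, 0], "delta_pos": [0, 0, 90], "gripper": 0.7},
    {"turn": [0, 0, 0], "delta_pos": [0, 0, 90], "gripper": 0.7},
    {"turn": [0, 0, 0], "delta_pos": [0, 0, 90], "gripper": 0.25},
    {"turn": [0, 0, 0], "delta_pos": [0, 0, 90], "gripper": 0.25},
    {"turn": [0, 0, 0], "delta_pos": [0, 0, 90], "gripper": 0.25},
    {"turn": [0, 0, 0], "delta_pos": [0, 0, 90], "gripper": 0.25}
  ]
}}

```text
time: 7.13
eef_pos: [0.491, 0.0218, 0.0628]
orientation: [[0.009, 1.0, 0.004], [1.0, -0.009, -0.0], [-0.0, 0.004, -1.0]]
contact_force: [-0.4, 0.4, -0.0]
opening: 0.0704
grasp_force: 0.0
```

>>> {"fn": "move_arm", "kwargs": {
  "increments": [
    {"turn": [0, 0, 0], "delta_pos": [0, 0, -15], "gripper": 0.25},
    {"turn": [0, 0, 0], "delta_pos": [0, 0, -40], "gripper": 0.25},
    {"turn": [0, 0, 0], "delta_pos": [0, 0, -75], "gripper": 0.25},
    {"turn": [0, 0, 0], "delta_pos": [0, 0, -110], "gripper": 0.25},
    {"turn": [0, 0, 0], "delta_pos": [25, 0, -140], "gripper": 0.25},
    {"turn": [0, 0, 0], "delta_pos": [60, 0, -150], "gripper": 0.25},
    {"turn": [0, 0, 0], "delta_pos": [60, 0, -150], "gripper": 0.25},
    {"turn": [0, 0, 0], "delta_pos": [60, 0, -150], "gripper": 0.25},
    {"turn": [0, 0, 0], "delta_pos": [60, 0, -150], "gripper": 0.25}
  ]
}}

```text
time: 7.88
eef_pos: [0.4898, 0.0816, 0.2108]
orientation: [[0.009, 1.0, -0.0], [1.0, -0.009, -0.001], [-0.001, -0.0, -1.0]]
contact_force: [0.2, -0.6, -0.7]
opening: 0.0703
grasp_force: 0.0
```

Run:
```python
from h import *
import pickle
s=robot.read_state();im=robot.get_image('wrist');m=wrist(s);pickle.dump(m,open('w3.pkl','wb'))
print(s['time'],s['eef_pos'])
cv2.imwrite('pics/w3.png',im)
cv2.imwrite('pics/w3c.png',cv2.resize(im[60:360,180:480],(800,600) if 0 else (600,600),interpolation=cv2.INTER_CUBIC))
```

```text
7.8833 [0.48981792 0.08160687 0.21080834]
```

View pics/w3c.png

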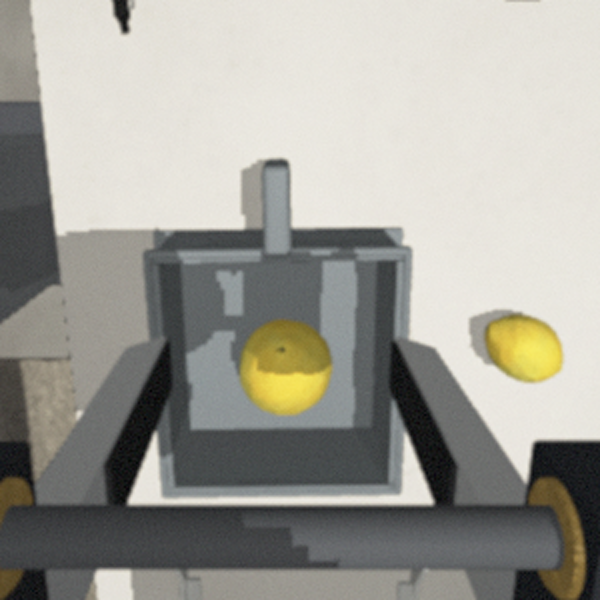

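The lemon lies in the bin at crop (286,367) and the bin is still out in front. Handle fin is at crop x 263–290, v 160–252. I'll refit the bin, handle and rails from this view.

Run:
```python
from h import *
import pickle
CM['w']=pickle.load(open('w3.pkl','rb'))
A=lambda x,y:np.array([180+x/2-.25,60+y/2-.25])
b=[('w',(-.073,.069,.07),A(411,247)),('w',(-.073,-.069,.07),A(146,251)),('w',(.073,.069,.07),A(402,492)),('w',(.073,-.069,.07),A(162,497))]
p,r=fit(b,[.48,.02,-1.57]);print(p.round(4),r.round(1).tolist())
for n,u in(('tipL',(263,162)),('tipR',(290,162)),('rootL',(265,252)),('rootR',(291,252))):print(n,ray(A(*u),CM['w'],.076).round(4))
print('handle',T(p,[-.1,0,.055]))
im=cv2.imread('pics/w3.png')
print(ray(A(187,572),CM['w'],.014),ray(A(413,572),CM['w'],.014))
for c in('w',):
    print(ray((180+143,60+183.5),CM['w'],.033))
```

```text
[ 0.4885  0.0204 -1.5644] [[1.5, -0.6], [-2.2, -0.5], [0.3, 1.6], [-0.2, 0.7]]
tipL [0.4816 0.1368 0.076 ]
tipR [0.4945 0.1367 0.076 ]
rootL [0.4818 0.0927 0.076 ]
rootR [0.4948 0.0926 0.076 ]
handle [[0.48788605 0.12038767 0.055     ]]
[ 0.42093216 -0.15385166  0.014     ] [ 0.58096024 -0.1553315   0.014     ]
[0.49236671 0.01103569 0.033     ]
```

>>> {"fn": "move_arm", "kwargs": {
  "increments": [
    {"turn": [0, 0, 0], "delta_pos": [39, -2, 30], "gripper": 0.25},
    {"turn": [0, 0, 0], "delta_pos": [39, -2, 65], "gripper": 0.25},
    {"turn": [0, 0, 0], "delta_pos": [39, -2, 100], "gripper": 0.25},
    {"turn": [0, 0, 0], "delta_pos": [39, -2, 130], "gripper": 0.25},
    {"turn": [0, 0, 0], "delta_pos": [39, -2, 153], "gripper": 0.25},
    {"turn": [0, 0, 0], "delta_pos": [39, -2, 153], "gripper": 0.25},
    {"turn": [0, 0, 0], "delta_pos": [39, -2, 153], "gripper": 0.25},
    {"turn": [0, 0, 0], "delta_pos": [39, -2, 153], "gripper": 0.25}
  ]
}}

```text
time: 8.6
eef_pos: [0.4893, 0.1202, 0.059]
orientation: [[0.011, 1.0, 0.002], [1.0, -0.011, -0.0], [-0.0, 0.002, -1.0]]
contact_force: [1.0, -0.3, -0.0]
opening: 0.0704
grasp_force: 0.0
```

>>> {"fn": "move_arm", "kwargs": {
  "increments": [
    {"turn": [0, 0, 0], "delta_pos": [0, 0, 0], "gripper": 1},
    {"turn": [0, 0, 0], "delta_pos": [0, 0, 0], "gripper": 1},
    {"turn": [0, 0, 0], "delta_pos": [0, 0, 0], "gripper": 1},
    {"turn": [0, 0, 0], "delta_pos": [0, 0, 0], "gripper": 1},
    {"turn": [0, 0, 0], "delta_pos": [0, 0, 0], "gripper": 1},
    {"turn": [0, 0, 0], "delta_pos": [0, 0, 0], "gripper": 1}
  ]
}}

```text
time: 9.1
eef_pos: [0.4886, 0.1209, 0.0582]
orientation: [[0.009, 1.0, 0.001], [1.0, -0.009, -0.0], [-0.0, 0.001, -1.0]]
contact_force: [0.2, 0.5, 0.2]
opening: 0.0339
grasp_force: 0.0
```

>>> {"fn": "move_arm", "kwargs": {
  "increments": [
    {"turn": [0, 0, 0], "delta_pos": [0, 0, 0], "gripper": 1},
    {"turn": [0, 0, 0], "delta_pos": [0, 0, 0], "gripper": 1},
    {"turn": [0, 0, 0], "delta_pos": [0, 0, 0], "gripper": 1},
    {"turn": [0, 0, 0], "delta_pos": [0, 0, 0], "gripper": 1},
    {"turn": [0, 0, 0], "delta_pos": [0, 0, 0], "gripper": 1}
  ]
}}

```text
time: 9.52
eef_pos: [0.4885, 0.1209, 0.0578]
orientation: [[0.009, 1.0, 0.0], [1.0, -0.009, -0.0], [-0.0, 0.0, -1.0]]
contact_force: [0.9, -0.0, -1.7]
opening: 0.0138
grasp_force: 30.0
```

>>> {"fn": "move_arm", "kwargs": {
  "increments": [
    {"turn": [0, 0, 0.2], "delta_pos": [-10, 3, 0], "gripper": 1},
    {"turn": [0, 0, 0.4], "delta_pos": [-20, 6, 0], "gripper": 1},
    {"turn": [0, 0, 0.6], "delta_pos": [-30, 9, 0], "gripper": 1},
    {"turn": [0, 0, 0.8], "delta_pos": [-40, 12, 0], "gripper": 1},
    {"turn": [0, 0, 1], "delta_pos": [-50, 14, 0], "gripper": 1},
    {"turn": [0, 0, 1], "delta_pos": [-60, 16, 0], "gripper": 1},
    {"turn": [0, 0, 1], "delta_pos": [-70, 18, 0], "gripper": 1},
    {"turn": [0, 0, 1], "delta_pos": [-70, 18, 0], "gripper": 1},
    {"turn": [0, 0, 1], "delta_pos": [-70, 18, 0], "gripper": 1}
  ]
}}

```text
time: 10.27
eef_pos: [0.506, 0.0484, 0.0578]
orientation: [[0.028, 1.0, 0.0], [1.0, -0.028, -0.003], [-0.003, 0.0, -1.0]]
contact_force: [0.5, -2.0, -1.3]
opening: 0.014
grasp_force: 30.0
```

Run:
```python
from h import *
import pickle
s=robot.read_state();w=robot.get_image('wrist');m=wrist(s);pickle.dump((m,s['eef_pos']),open('w4.pkl','wb'))
print(s['time'],s['eef_pos'],np.round(s['orientation'],4).tolist(),s['contact_force'])
a=robot.get_image('scene');cv2.imwrite('pics/sc4.png',a)
A=cv2.resize(w[180:330,220:420],(800,600),interpolation=cv2.INTER_CUBIC);cv2.imwrite('pics/w4c.png',A)
```

```text
10.2667 [0.50604376 0.04835857 0.05779015] [[0.0284, 0.9996, 0.0002], [0.9996, -0.0284, -0.0032], [-0.0032, 0.0003, -1.0]] [ 0.46976215 -1.98485763 -1.25009224]
```

View pics/w4c.png

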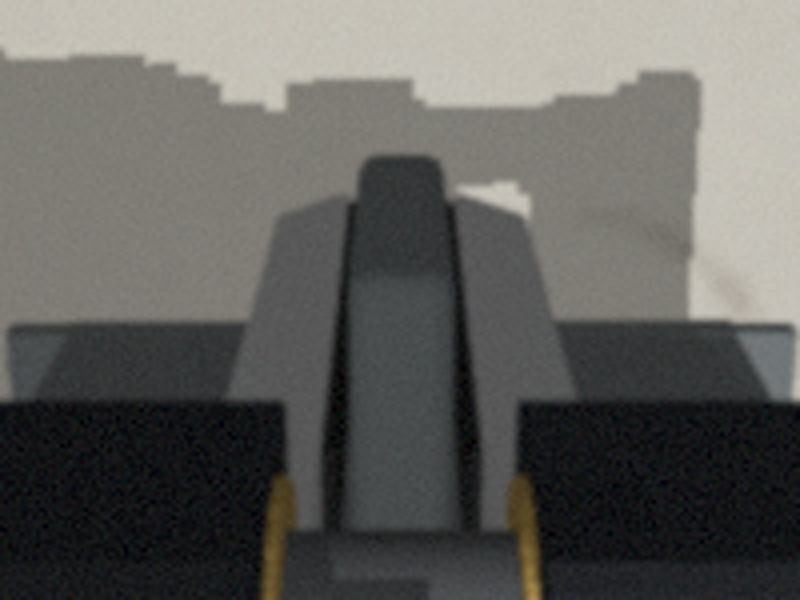

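Wrist view is blocked by the gripper: the fin sits squarely between the pads, and the bin yaw now matches the rails within about 0.01. I'll push in gently and watch the force.

>>> {"fn": "move_arm", "kwargs": {
  "increments": [
    {"turn": [0, 0, 0], "delta_pos": [-8, 0, 0], "gripper": 1},
    {"turn": [0, 0, 0], "delta_pos": [-16, 0, 0], "gripper": 1},
    {"turn": [0, 0, 0], "delta_pos": [-24, 0, 0], "gripper": 1},
    {"turn": [0, 0, 0], "delta_pos": [-30, 0, 0], "gripper": 1},
    {"turn": [0, 0, 0], "delta_pos": [-36, 0, 0], "gripper": 1},
    {"turn": [0, 0, 0], "delta_pos": [-40, 0, 0], "gripper": 1},
    {"turn": [0, 0, 0], "delta_pos": [-44, 0, 0], "gripper": 1},
    {"turn": [0, 0, 0], "delta_pos": [-48, 0, 0], "gripper": 1},
    {"turn": [0, 0, 0], "delta_pos": [-52, 0, 0], "gripper": 1}
  ]
}}

```text
time: 11.12
eef_pos: [0.5043, -0.0016, 0.0579]
orientation: [[0.027, 1.0, -0.0], [1.0, -0.027, 0.0], [0.0, -0.0, -1.0]]
contact_force: [-0.1, 2.5, -0.9]
opening: 0.0137
grasp_force: 30.0
```

Run:
```python
from h import *
s=robot.read_state();print(s['time'],s['eef_pos'],s['contact_force'],s['wrist_torque'])
a=robot.get_image('scene');cv2.imwrite('pics/sc5.png',cv2.resize(a[150:270,280:440],(800,600),interpolation=cv2.INTER_CUBIC))
```

```text
11.1167 [ 0.50427501 -0.00157754  0.05786455] [-0.07499724  2.4702562  -0.92153879] [ 0.43257296 -0.13859403  0.037805  ]
```

View pics/sc5.png

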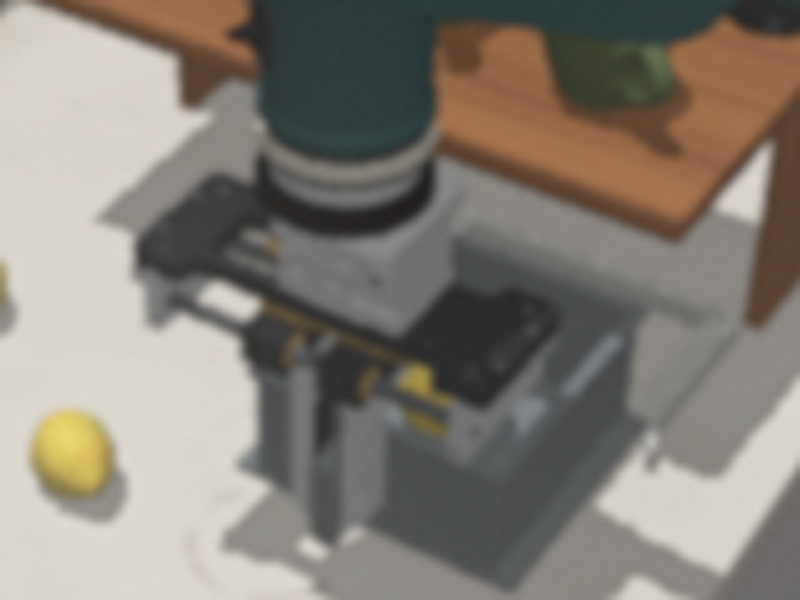

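Scene view: the bin's runner meets the near rail flare at about crop (645,430), the lemon is still inside, and the force is only sliding friction. Continuing the push.

>>> {"fn": "move_arm", "kwargs": {
  "increments": [
    {"turn": [0, 0, 0], "delta_pos": [-5, 0, 0], "gripper": 1},
    {"turn": [0, 0, 0], "delta_pos": [-10, 0, 0], "gripper": 1},
    {"turn": [0, 0, 0], "delta_pos": [-15, 0, 0], "gripper": 1},
    {"turn": [0, 0, 0], "delta_pos": [-20, 0, 0], "gripper": 1},
    {"turn": [0, 0, 0], "delta_pos": [-25, 0, 0], "gripper": 1},
    {"turn": [0, 0, 0], "delta_pos": [-30, 0, 0], "gripper": 1}
  ]
}}

```text
time: 11.67
eef_pos: [0.5035, -0.0319, 0.0579]
orientation: [[0.027, 1.0, -0.0], [1.0, -0.027, -0.0], [-0.0, -0.0, -1.0]]
contact_force: [-0.3, 2.1, -1.8]
opening: 0.0136
grasp_force: 30.0
```

>>> {"fn": "move_arm", "kwargs": {
  "increments": [
    {"turn": [0, 0, 0], "delta_pos": [-5, 0, 0], "gripper": 1},
    {"turn": [0, 0, 0], "delta_pos": [-10, 0, 0], "gripper": 1},
    {"turn": [0, 0, 0], "delta_pos": [-15, 0, 0], "gripper": 1},
    {"turn": [0, 0, 0], "delta_pos": [-20, 0, 0], "gripper": 1},
    {"turn": [0, 0, 0], "delta_pos": [-25, 0, 0], "gripper": 1},
    {"turn": [0, 0, 0], "delta_pos": [-30, 0, 0], "gripper": 1},
    {"turn": [0, 0, 0], "delta_pos": [-35, 0, 0], "gripper": 1}
  ]
}}

```text
time: 12.25
eef_pos: [0.5025, -0.0668, 0.0579]
orientation: [[0.027, 1.0, -0.0], [1.0, -0.027, -0.0], [-0.0, -0.0, -1.0]]
contact_force: [-0.7, 3.4, -1.5]
opening: 0.0141
grasp_force: 30.0
```

>>> {"fn": "move_arm", "kwargs": {
  "increments": [
    {"turn": [0, 0, 0], "delta_pos": [-3, 0, 0], "gripper": 1},
    {"turn": [0, 0, 0], "delta_pos": [-6, 0, 0], "gripper": 1},
    {"turn": [0, 0, 0], "delta_pos": [-9, 0, 0], "gripper": 1},
    {"turn": [0, 0, 0], "delta_pos": [-12, 0, 0], "gripper": 1},
    {"turn": [0, 0, 0], "delta_pos": [-14, 0, 0], "gripper": 1}
  ]
}}

```text
time: 12.67
eef_pos: [0.5022, -0.0806, 0.0578]
orientation: [[0.027, 1.0, -0.0], [1.0, -0.027, -0.0], [-0.0, -0.0, -1.0]]
contact_force: [0.1, 2.3, -1.7]
opening: 0.0139
grasp_force: 30.0
```

>>> {"fn": "move_arm", "kwargs": {
  "increments": [
    {"turn": [0, 0, 0], "delta_pos": [-2, 0, 0], "gripper": 1},
    {"turn": [0, 0, 0], "delta_pos": [-4, 0, 0], "gripper": 1},
    {"turn": [0, 0, 0], "delta_pos": [-6, 0, 0], "gripper": 1}
  ]
}}

```text
time: 12.92
eef_pos: [0.5029, -0.0838, 0.0586]
orientation: [[0.027, 1.0, 0.002], [1.0, -0.027, 0.006], [0.006, 0.002, -1.0]]
contact_force: [2.1, 14.3, 1.8]
opening: 0.0136
grasp_force: 30.0
```

The stop is met at handle y −0.084, so the bin origin is at about −0.184, as predicted. Letting go and lifting away.

>>> {"fn": "move_arm", "kwargs": {
  "increments": [
    {"turn": [0, 0, 0], "delta_pos": [2, 0, 0], "gripper": 1},
    {"turn": [0, 0, 0], "delta_pos": [2, 0, 0], "gripper": 0.5},
    {"turn": [0, 0, 0], "delta_pos": [2, 0, 0], "gripper": 0.5},
    {"turn": [0, 0, 0], "delta_pos": [2, 0, 0], "gripper": 0.5},
    {"turn": [0, 0, 0], "delta_pos": [2, 0, 0], "gripper": 0.5},
    {"turn": [0, 0, 0], "delta_pos": [2, 0, 0], "gripper": 0.5},
    {"turn": [0, 0, 0], "delta_pos": [2, 0, 0], "gripper": 0.5}
  ]
}}

```text
time: 13.5
eef_pos: [0.5022, -0.0846, 0.0581]
orientation: [[0.027, 1.0, 0.0], [1.0, -0.027, -0.001], [-0.001, 0.0, -1.0]]
contact_force: [-0.6, -0.3, -0.0]
opening: 0.0465
grasp_force: 0.0
```

>>> {"fn": "move_arm", "kwargs": {
  "increments": [
    {"turn": [0, 0, 0], "delta_pos": [2, 0, -10], "gripper": 0.5},
    {"turn": [0, 0, 0], "delta_pos": [4, 0, -30], "gripper": 0.5},
    {"turn": [0, 0, 0], "delta_pos": [10, 0, -60], "gripper": 0.5},
    {"turn": [0, 0, 0], "delta_pos": [30, 0, -90], "gripper": 0.5},
    {"turn": [0, 0, 0], "delta_pos": [60, 0, -120], "gripper": 0.5},
    {"turn": [0, 0, 0], "delta_pos": [95, 0, -140], "gripper": 0.5},
    {"turn": [0, 0, 0], "delta_pos": [130, 0, -160], "gripper": 0.5},
    {"turn": [0, 0, 0], "delta_pos": [165, 0, -170], "gripper": 0.5},
    {"turn": [0, 0, 0], "delta_pos": [180, 0, -170], "gripper": 0.5},
    {"turn": [0, 0, 0], "delta_pos": [180, 0, -170], "gripper": 0.5}
  ]
}}

```text
time: 14.33
eef_pos: [0.5072, 0.099, 0.2301]
orientation: [[0.022, 1.0, 0.003], [1.0, -0.022, 0.001], [0.001, 0.003, -1.0]]
contact_force: [-0.8, -0.9, -0.2]
opening: 0.0472
grasp_force: 0.0
```

Run:
```python
from h import *
s=robot.read_state();print(s['time'],s['eef_pos'],s['opening']);a=robot.get_image('side');w=robot.get_image('wrist')
A=cv2.resize(a[100:260,270:450],(450,400),interpolation=cv2.INTER_CUBIC)
B=cv2.resize(w[160:400,180:420],(350,350),interpolation=cv2.INTER_CUBIC);B=np.vstack([B,np.zeros((50,350,3),np.uint8)])
cv2.imwrite('pics/f.png',np.hstack([A,B]))
```

```text
14.3333 [0.50723388 0.09897311 0.23013276] 0.047197998590791886
```

View pics/f.png

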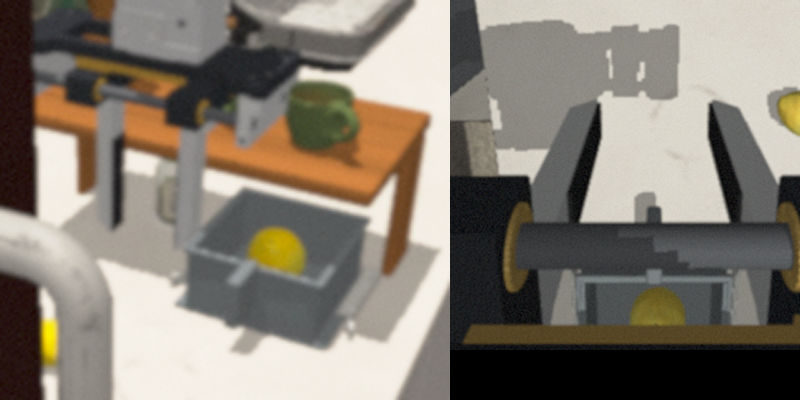

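Final view: the bin sits between the rails with the lemon inside at (277,250), and the gripper is clear. One numeric check of the front rim line, then hand in.

Run:
```python
from h import *
m=wrist(robot.read_state());k=350/240
L,R=[ray((180+(x-450)/k,160+y/k),m,.07) for x,y in((576,279),(733,279))]
print(L.round(4),R.round(4),'mid',((L+R)/2).round(4),'yaw err',(R-L)[1]/(R-L)[0])
S=CM['side'];print(ray((270+240/2.5,100+264/2.5),S,.076).round(4))
print(proj(T([.501,-.184,-1.598],[[-.1,0,.076],[.073,.069,.07],[.073,-.069,.07]]),S).round(1), [((270+x/2.5),100+y/2.5) for x,y in((243,190),(368,220))])
```

```text
[ 0.4329 -0.1125  0.07  ] [ 0.5696 -0.1161  0.07  ] mid [ 0.5013 -0.1143  0.07  ] yaw err -0.0261621389945536
[ 0.5074 -0.0992  0.076 ]
[[365.  209.1]
 [366.6 173.6]
 [418.4 186.3]] [(367.2, 176.0), (417.2, 188.0)]
```

The measured front rim midpoint is (0.501, −0.114), against an expected −0.111, and its yaw of −1.597 agrees with the stand. Handing in.

```bash
python3 -c "
from rig import robot
print(robot.hand_in())"
```

```text
the job is handed in; nothing more can be done
None
```

The largest lemon is in the scraps bin, and the bin is between its rails against the stop and released. I handed the job in after about 14.3 s of robot time; no verdict came back.

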